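# Bin the reject and uncap its spindle

### The job

The taller of the two turned sleeves that stand on oak blocks is a reject: drop it into the slatted crate. Then take the screw cap off the spindle on the oak block where that sleeve stood; nobody knows whether its thread is left- or right-handed, so try turning it one way and, if it will not come loose, the other. Finish while still holding the cap in the gripper, level and still, lifted completely off and straight above its spindle; leave the short sleeve and the other cap as they are.

Things in the scene. Friction and masses are not known exactly. Their poses are not given: they have to be found in the camera images.
- tall_sleeve: the reject: a turned pale wooden sleeve, 42 mm in diameter and 70 mm high (the taller of the two sleeves), waist 34 mm across between 20 and 50 mm up, loose, about 50 g; origin at the centre of its underside, z up; stands on one of the oak blocks, either one
- tall_sleeve_mid (a point): middle of the tall sleeve, 35 mm above its underside on its axis
- short_sleeve: the good sleeve: dark turned wood, 38 mm in diameter and 55 mm high, loose, origin at the centre of its underside; stands on the other oak block and stays there
- crate: open slatted wooden crate, 170 x 170 x 95 mm outside, walls and floor 8 mm, fixed on the bench, sides along its own x and y; origin at the centre of its underside
- block_a: oak block a, 109 x 190 x 45 mm, fixed flat on the bench; origin at the centre of its underside, z up, own y along the 190 mm. A spindle (foot disc 58 mm across, 8 mm high) stands at y = -45 mm, the end nearer the robot, one loose sleeve at about y = +51 mm. Blocks and crate change places from start to start.
- cap_a: screw cap of spindle a: round knurled steel, 48 mm across, 40 mm high, a 36 mm rib along its own x on top. Origin: centre of its open underside, z up; 73 mm above the bench at the start (cap top at 113 mm). 0.08 to 0.17 kg, loose. Quick thread: seated it cannot be pulled off; turned 60 to 85 degrees (stop at 87) its one right way it pulls straight up. The wrong way it stops within 5 degrees.
- cap_rim_a (a point): point on the top edge of cap a, at one end of the rib line: 24 mm from the cap's axis, 40 mm above its underside. Which way frees the cap is unknown and cannot be seen; caps a and b are of opposite hand, and either may be the one to take off
- spindle_top_a (a point): centre of the top face of the 24 mm steel spindle on block a, 105 mm above the bench, z up; the seated cap's inner ceiling rests on it, 32 mm above the cap's underside
- block_b: oak block b, 109 x 190 x 45 mm, fixed flat on the bench; origin at the centre of its underside, z up, own y along the 190 mm. A spindle (foot disc 58 mm across, 8 mm high) stands at y = -45 mm, the end nearer the robot, one loose sleeve at about y = +51 mm. Blocks and crate change places from start to start.
- cap_b: screw cap of spindle b: round knurled steel, 48 mm across, 40 mm high, a 36 mm rib along its own x on top. Origin: centre of its open underside, z up; 73 mm above the bench at the start (cap top at 113 mm). 0.08 to 0.17 kg, loose. Quick thread: seated it cannot be pulled off; turned 60 to 85 degrees (stop at 87) its one right way it pulls straight up. The wrong way it stops within 5 degrees.
- cap_rim_b (a point): point on the top edge of cap b, at one end of the rib line: 24 mm from the cap's axis, 40 mm above its underside. Which way frees the cap is unknown and cannot be seen; caps a and b are of opposite hand, and either may be the one to take off
- spindle_top_b (a point): centre of the top face of the 24 mm steel spindle on block b, 105 mm above the bench, z up; the seated cap's inner ceiling rests on it, 32 mm above the cap's underside
There are look-alikes about, which are no part of the job. Leave any yellow look-alike of the cap_b alone.

How it is judged:
By the outcome, as a careful person would: the job done as asked, in the order asked, and still so for the second after the job is handed in, while the arm keeps its last pose, push and grip.
It also fails if it takes over 69 s, if anything falls off the work surface, if the arm or the gripper's body presses on something with over 40 N, if the wrist force passes 120 N, or if a joint passes its speed limit or range.

### The arm

A 7-joint arm with a two-finger parallel gripper is mounted at the origin on a cart in front of the work surface, level with it; the furniture and walls round the work are solid. World frame = base frame: x ahead of the robot, y to its left, z up, the work surface at z = 0. Lengths are in m, angles in rad, forces in N, time in s.
With the tool pointing down it reaches from about 0.4 to 0.85 m from the base axis. Payload 4.5 kg.
Tool frame: the origin (TCP) lies midway between the tips of the shut fingers; the grasp point (between the pads) lies 19 mm behind it; z points along the fingers, y is the direction in which the jaws open and shut (so a half turn about z gives the same grasp; the last joint's range is limited). The gripper opens to 85 mm and grips with 20 to 120 N. Pads are 22 mm wide; open, the fingers measure 114 mm over their backs; the gripper's body (76 mm by 85 mm) begins 54 mm behind the grasp point. The pads swing forward as they close: fully open they stand 13 mm farther back than shut.
Start: joints at [-1.242, 0.689, -0.195, 1.565, 0.157, 0.902, -0.215], TCP at [0.182, 0.598, 0.202] pointing down, gripper open.
Joint ranges: [-3.01, 3.01], [-0.46, 2.08], [-1.47, 1.51], [0.13, 2.56], [-1, 4.14], [0.04, 2.09], [-2.66, 2.66]. Speed limits (rad/s): [2.57, 2.57, 3.14, 3.14, 3.14, 3.14, 3.14].

### API

Orientations are given as a 3x3 rotation matrix whose columns are the frame's x, y, z axes.
In Python, from plant import env gives the robot as it stands.
- The arm moves only by the shell command python3 -m jog 'ROWS'. ROWS is a JSON object of lists of equal length, an entry for each row: "translation": the shift along the tool's x, y, z in m, a list of three; "rot": the turn, a rotation vector about the tool's x, y, z in rad, a list of three; "gripper": the finger opening in m, from 0 to 0.0854. A call has 1 to 20 rows; each row shifts and turns the commanded pose from where the row before left it, along the tool's axes as they then stand; what a row does not reach is not made up. A row lasts 1/10 s, in which the tool goes at most 50 mm and 8.59 degrees, less where a joint would pass 70% of its speed; a pose out of reach is approached as far as the arm can. A call with a gripper value outside its range is refused whole. The fingers move at their own pace and stop on an object; the grip force is fixed at half the most. Time passes only in rows, so rows that do not move let the fingers close. It gives the time, the measured TCP pose, the force and the opening at its end, in the units of the state.
- env.observe(): the state, without advancing time (a new reading comes with each control period).
- env.grab_frame(name): name is "scene" or "top"; returns a dict with "pixels" (384x512x3 uint8, blue, green, red), "z_map" (384x512 float32, m along the optical axis (not along the pixel's ray), 0 where there is no reading), "fx", "fy", "cx", "cy" (pixels), "T" (4x4, takes a point from camera to world coordinates). Camera axes: x right, y down, z forward; pixel columns grow to the right and rows downward; lengths in m; the calibration is good to about 2 mm. A picture is of the moment at which its call begins.
- env.job_done(): hands the job in, once; it reports no verdict.
Trained networks look in the newest picture that a camera, given by its name, has taken for a name from the list of things; names that differ only in an ending like _2 or _b are one class to them, and where a whole thing is asked for, a point or a joint stands for the part that bears it (a point fixed in the world has none). Each returns a list of dicts, best first, with "p" (0 to 1); they miss things now and then, are a little off and sometimes report something else, mostly with a low value. They report only what shows in the picture. A call takes as long as a camera call. They do not tell look-alikes from the thing itself.
- env.boxes_of(camera, target): "at" ([x, y, z] in m, in world coordinates, good to about 4 mm: the middle of the surface that is visible of it).
- env.silhouettes(camera, target): "pixels" (384x512 bool, what is visible of it).
The state is a dict: "clock": time; "joint_positions": joint angles; "qvel": joint speeds; "effort": joint torques, N m; "position": TCP position; "eef_rot": TCP orientation; "contact_force": force on the tool from outside, world axes, zero at the start; "wrist_torque": the same for the moment, N m; "grip_width": finger opening in m.
Only numpy, scipy, OpenCV 4.12 (cv2) and the standard library are available. Lean on these libraries where they do the work, as an engineer would, in place of code of your own. Each camera call takes 0.05 s, during which the arm holds its last target. There are 200 camera calls.

## Working session

There is one attempt and no reset: what is moved stays moved. The work goes in short steps, Python scripts to look and compute and a shell command to move; the robot and the scene stay as the last step left them, time stands still between calls to the robot, and variables do not carry over. Pictures are saved under pics/ and viewed, about 8 in all and at most 12, crops included, and the job is handed in when it is done.

```bash
mkdir -p pics; cat > h.py <<'E'
import numpy as np, cv2
from plant import env
def pts(f):
    z=f["z_map"]; v,u=np.mgrid[:z.shape[0],:z.shape[1]]
    P=np.stack([(u-f["cx"])/f["fx"]*z,(v-f["cy"])/f["fy"]*z,z],-1)
    W=P@f["T"][:3,:3].T+f["T"][:3,3]; W[z<=0]=np.nan
    return W
E
python3 - <<'E'
from h import *
np.set_printoptions(precision=4,suppress=True)
s=env.observe(); print({k:np.round(v,3).tolist() for k,v in s.items()})
ims=[]
for c in("scene","top"):
    f=env.grab_frame(c); cv2.imwrite(f"pics/{c}0.png",f["pixels"]); np.savez(f"{c}0.npz",**f); print(c,f["T"],f["fx"])
    for n in("tall_sleeve","short_sleeve","crate","block_a","cap_a"):
        print(c,n,[(np.round(d["at"],3).tolist(),round(d["p"],2)) for d in env.boxes_of(c,n)])
E
```

```text
{'clock': 0.0, 'joint_positions': [-1.242, 0.69, -0.195, 1.566, 0.157, 0.902, -0.215], 'qvel': [-0.002, -0.0, -0.001, -0.002, -0.001, -0.001, 0.001], 'effort': [0.0, -53.96, -1.266, -15.854, 0.009, 0.01, -0.0], 'position': [0.181, 0.597, 0.201], 'eef_rot': [[-0.957, 0.29, -0.0], [0.29, 0.957, -0.002], [-0.0, -0.002, -1.0]], 'contact_force': [-0.13, -0.142, -0.443], 'wrist_torque': [-0.017, 0.002, 0.03], 'grip_width': 0.085}
scene [[ 0.5585 -0.4702  0.6833 -0.1089]
 [-0.8294 -0.329   0.4515 -0.4094]
 [ 0.0125 -0.8189 -0.5738  0.6731]
 [ 0.      0.      0.      1.    ]] 383.9263028599749
scene tall_sleeve [([0.606, 0.261, 0.086], 0.56)]
scene short_sleeve [([0.599, -0.217, 0.09], 0.53)]
scene crate [([0.54, 0.007, 0.057], 0.87), ([0.5, -0.25, 0.045], 0.68)]
scene block_a [([0.501, -0.247, 0.044], 0.77), ([0.522, 0.238, 0.044], 0.72)]
scene cap_a [([0.502, -0.252, 0.112], 0.9), ([0.492, 0.376, 0.03], 0.8), ([0.51, 0.241, 0.107], 0.53)]
top [[-0.0062 -0.9984  0.0561  0.4787]
 [-0.9998  0.0052 -0.0177  0.0629]
 [ 0.0174 -0.0562 -0.9983  1.1954]
 [ 0.      0.      0.      1.    ]] 381.9069456644152
top tall_sleeve [([0.62, 0.268, 0.115], 0.59)]
top short_sleeve [([0.605, -0.206, 0.1], 0.67), ([0.518, -0.244, 0.11], 0.16)]
top crate [([0.547, 0.008, 0.01], 0.86)]
top block_a [([0.562, -0.223, 0.046], 0.78), ([0.566, 0.249, 0.048], 0.62)]
top cap_a [([0.522, 0.249, 0.115], 0.81), ([0.517, -0.238, 0.117], 0.56), ([0.5, 0.382, 0.039], 0.51)]
```

```bash
ls; python3 -m jog --help | head -20
```

```text
h.py
pics
scene0.npz
top0.npzinvalid input: not JSON, or not a number
```

```bash
python3 - <<'E'
from h import *
np.set_printoptions(precision=4,suppress=True)
f=dict(np.load("top0.npz")); W=pts(f); sc=dict(np.load("scene0.npz")); Ws=pts(sc)
def near(W,c,r,z0,z1):
    return (np.hypot(W[...,0]-c[0],W[...,1]-c[1])<r)&(W[...,2]>z0)&(W[...,2]<z1)
T=np.linalg.inv(f["T"])
def px(p):
    q=T[:3,:3]@p+T[:3,3]; return q[0]/q[2]*f["fx"]+f["cx"],q[1]/q[2]*f["fy"]+f["cy"]
for n,c,r,z0,z1 in(("tall",(.62,.268),.04,.105,.13),("short",(.605,-.206),.04,.09,.112),("cap+",(.522,.249),.04,.103,.114),("cap+top",(.522,.249),.04,.114,.135),("cap-",(.517,-.238),.04,.1,.13),("yel",(.5,.382),.05,.02,.06),("blk+",(.566,.249),.12,.04,.05),("blk-",(.562,-.223),.12,.04,.05),("crate",(.547,.008),.14,.085,.105)):
    for nm,w in(("top",W),("scene",Ws)):
        m=near(w,c,r,z0,z1); P=w[m]
        if len(P)<4: print(n,nm,len(P));continue
        R=cv2.minAreaRect((P[:,:2]*1000).astype(np.float32)); C=cv2.minEnclosingCircle((P[:,:2]*1000).astype(np.float32))
        print(n,nm,len(P),"z",np.median(P[:,2]).round(4),P[:,2].max().round(4),"mean",P[:,:2].mean(0),"rect",np.round(R[0],1),np.round(R[1],1),round(R[2],1),"circ",np.round(C[0],1),round(C[1],1))
print("px",px(np.array([.522,.249,.113])),px(np.array([.62,.268,.115])))
a=sc["pixels"]; b=f["pixels"]
big=np.hstack([cv2.resize(a,(400,300)),cv2.resize(b,(400,300))])
x,y=map(int,px(np.array([.56,.25,.1]))); c1=cv2.resize(b[max(y-45,0):y+45,max(x-60,0):x+60],(400,300),interpolation=cv2.INTER_CUBIC)
Ti=np.linalg.inv(sc["T"]);q=Ti[:3,:3]@np.array([.55,.25,.08])+Ti[:3,3];u=int(q[0]/q[2]*sc["fx"]+sc["cx"]);v=int(q[1]/q[2]*sc["fy"]+sc["cy"])
print((x,y),(u,v))
c2=cv2.resize(a[max(v-60,0):v+60,max(u-80,0):u+80],(400,300),interpolation=cv2.INTER_CUBIC)
cv2.imwrite("pics/m1.png",np.vstack([big,np.hstack([c2,c1])]))
E
```

```text
tall top 179 z 0.1161 0.1213 mean [0.6218 0.2745] rect [622.3 275.2] [40.8 40. ] 44.2 circ [622.4 275.3] 21.1
tall scene 115 z 0.1141 0.1177 mean [0.615  0.2694] rect [619.9 273.9] [44.  38.1] 38.7 circ [619.4 274.5] 22.5
short top 148 z 0.1009 0.1085 mean [ 0.61   -0.2156] rect [ 610.8 -216.6] [36.4 38. ] 26.6 circ [ 610.5 -216.6] 19.2
short scene 172 z 0.0994 0.1024 mean [ 0.6035 -0.2195] rect [ 606.  -218.7] [36.1 36.3] 17.9 circ [ 606.3 -217.6] 19.7
cap+ top 100 z 0.1126 0.114 mean [0.524  0.2518] rect [523.7 252. ] [45.3 47.5] 0.1 circ [523.4 253. ] 24.7
cap+ scene 141 z 0.112 0.114 mean [0.5168 0.2465] rect [519.6 250.2] [46.6 48.4] 66.3 circ [520.6 249.1] 26.1
cap+top top 137 z 0.1157 0.1209 mean [0.5236 0.2534] rect [523.5 254. ] [42.4 45.2] 89.6 circ [524.6 253.4] 23.8
cap+top scene 41 z 0.1148 0.1177 mean [0.5211 0.2508] rect [516.9 251.5] [42.3 34.9] 86.7 circ [520.5 251.4] 22.3
cap- top 243 z 0.1143 0.121 mean [ 0.5152 -0.2459] rect [ 515.2 -246.3] [46.5 45.9] 87.8 circ [ 515.3 -246.9] 24.4
cap- scene 380 z 0.1128 0.1177 mean [ 0.5076 -0.2514] rect [ 512.2 -249.3] [48.5 4
[... 401 characters left out ...]
0.5577 0.2463] rect [572.1 262.1] [211.6 124.2] 23.1 circ [573.4 262.8] 110.9
blk- top 1370 z 0.0465 0.05 mean [ 0.5594 -0.2256] rect [ 557.6 -231.3] [185.1 101. ] 24.3 circ [ 557.4 -231. ] 103.5
blk- scene 1529 z 0.0452 0.05 mean [ 0.5367 -0.2375] rect [ 554.8 -233.5] [187.2 100.6] 24.5 circ [ 554.3 -233.1] 104.2
crate top 803 z 0.0965 0.1024 mean [0.5469 0.0067] rect [545.5   7.4] [170.4 170.3] 13.8 circ [545.5   8.1] 119.8
crate scene 1112 z 0.0943 0.0988 mean [0.5324 0.0022] rect [542.5   6.3] [175.8 171.1] 13.8 circ [542.3   6.2] 119.5
px (np.float64(189.42933302069792), np.float64(198.54147760656156)) (np.float64(182.73968269942407), np.float64(164.0095910482067))
(189, 185) (192, 176)
```

View pics/m1.png

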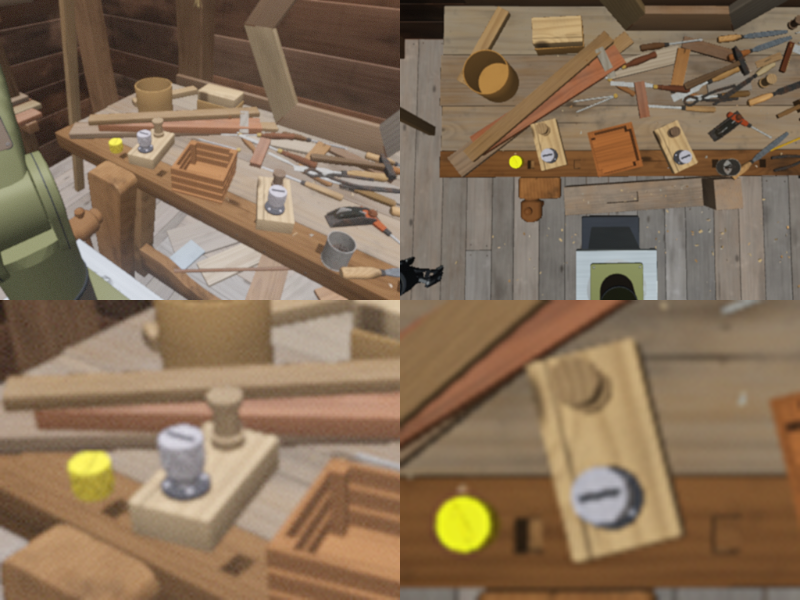

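```bash
cat >> h.py <<'E'
def go(p,R=None):
    "shift in tool axes (of orientation R, default current) to reach world point p"
    s=env.observe(); R=np.array(s["eef_rot"]) if R is None else R
    return np.round(R.T@(np.array(p)-s["position"]),4)
def Rd(yaw):  # tool down, tool y = world y turned by yaw deg
    c,s=np.cos(np.radians(yaw)),np.sin(np.radians(yaw))
    return np.array([[-c,-s,0],[-s,c,0],[0,0,-1.]])
def turn(R):
    return cv2.Rodrigues(np.array(env.observe()["eef_rot"]).T@R)[0].ravel().round(4)
E
python3 - <<'E'
from h import *
W=pts(dict(np.load("top0.npz"))).reshape(-1,3)
R=Rd(12.5); print("turn",turn(R),"shift",go((.621,.2747,.2),R))
c=np.array([.621,.2747]); d=W[:,:2]-c
l=d@R[:2,1]; t=d@R[:2,0]
for s in(1,-1):
    m=(s*l>.024)&(s*l<.07)&(abs(t)<.02); print("finger side",s,np.nanpercentile(W[m,2],[50,95,100]))
m=(abs(l)<.06)&(abs(t)<.06); print(np.nanmax(W[m,2]))
a=np.array([.182,.598]);u=(c-a)/np.linalg.norm(c-a);e=W[:,:2]-a
m=(e@u>.12)&(e@u<.55)&(abs(e@[-u[1],u[0]])<.09); print("path max z",np.nanmax(W[m,2]))
E
```

```text
turn [ 0.     -0.     -0.5129] shift [-0.3591 -0.4108  0.0015]
finger side 1 [0.04540294 0.04918983 0.05201934]
finger side -1 [0.04327008 0.04880128 0.05156867]
0.12134282878577829
path max z 0.12134282878577829
```

```bash
python3 -m jog '{"translation":[[0,0,0],[0,0,0],[0,0,0],[0,0,0],[-0.022,-0.025,0],[-0.022,-0.025,0],[-0.022,-0.025,0],[-0.022,-0.025,0],[-0.022,-0.025,0],[-0.022,-0.025,0],[-0.022,-0.025,0],[-0.022,-0.025,0],[-0.022,-0.025,0],[-0.022,-0.025,0],[-0.022,-0.025,0],[-0.022,-0.025,0],[-0.022,-0.025,0],[-0.022,-0.025,0],[-0.022,-0.025,0],[-0.022,-0.025,0]],"rot":[[0,0,-0.128],[0,0,-0.128],[0,0,-0.128],[0,0,-0.128],[0,0,0],[0,0,0],[0,0,0],[0,0,0],[0,0,0],[0,0,0],[0,0,0],[0,0,0],[0,0,0],[0,0,0],[0,0,0],[0,0,0],[0,0,0],[0,0,0],[0,0,0],[0,0,0]],"gripper":[0.085,0.085,0.085,0.085,0.085,0.085,0.085,0.085,0.085,0.085,0.085,0.085,0.085,0.085,0.085,0.085,0.085,0.085,0.085,0.085]}'; python3 -c "
from h import *
R=Rd(12.5);print(turn(R),go((.621,.2747,.065)),env.observe()['joint_positions'])"
```

```text
clock: 2.6
position: [0.6126, 0.2823, 0.2016]
eef_rot: [[-0.977, -0.215, 0.0], [-0.215, 0.977, 0.0], [-0.0, 0.0, -1.0]]
contact_force: [0.6, 0.3, -0.3]
grip_width: 0.085
[ 0.      0.0001 -0.0011] [-0.0065 -0.0092  0.1366] [-0.30681036  0.77674858 -0.38707216  1.39287506  0.31331061  1.03240303
  1.03350045]
```

```bash
python3 -m jog '{"translation":[[-0.0065,-0.0092,0.03],[0,0,0.03],[0,0,0.025],[0,0,0.02],[0,0,0.015],[0,0,0.01],[0,0,0.0066],[0,0,0]],"rot":[[0,0,0],[0,0,0],[0,0,0],[0,0,0],[0,0,0],[0,0,0],[0,0,0],[0,0,0]],"gripper":[0.085,0.085,0.085,0.085,0.085,0.085,0.085,0.085]}'
python3 - <<'E'
from h import *
for c in("top","scene"):
    f=env.grab_frame(c); cv2.imwrite(f"pics/{c}1.png",f["pixels"])
a=cv2.imread("pics/scene1.png")[100:240,110:290]; b=cv2.imread("pics/top1.png")[125:245,120:260]
cv2.imwrite("pics/m2.png",np.hstack([cv2.resize(a,(400,311)),cv2.resize(b,(363,311))]))
E
```

```text
clock: 3.4
position: [0.6197, 0.2757, 0.0645]
eef_rot: [[-0.976, -0.216, -0.0], [-0.216, 0.976, -0.0], [0.0, -0.0, -1.0]]
contact_force: [0.8, 0.1, -0.0]
grip_width: 0.0849
```

View pics/m2.png

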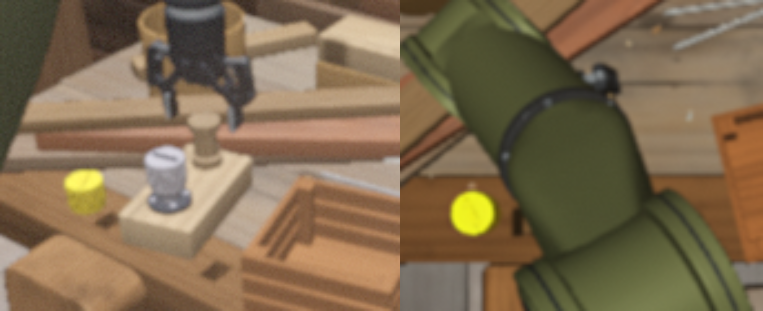

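```bash
python3 - <<'E'
from h import *
print(env.observe()["position"],env.observe()["clock"])
f=env.grab_frame("scene"); W=pts(f); cv2.imwrite("pics/s2.png",f["pixels"])
o=pts(dict(np.load("scene0.npz")))
zo=np.load("scene0.npz")["z_map"]
m=(f["z_map"]<zo-.03)&(f["z_map"]>0)
m=cv2.erode(m.astype(np.uint8),np.ones((2,2)))>0
P=W[m]; k=(np.hypot(P[:,0]-.62,P[:,1]-.275)<.12)&(P[:,2]<.25); P=P[k]
for z in np.arange(.05,.22,.015):
    q=P[(P[:,2]>z)&(P[:,2]<z+.015)]
    if len(q): print(round(z,3),len(q),q.min(0).round(3),q.max(0).round(3),q.mean(0).round(3))
E
```

```text
[0.62040596 0.27612832 0.06567914] 3.5
0.095 1 [0.63  0.228 0.109] [0.63  0.228 0.109] [0.63  0.228 0.109]
0.11 42 [0.599 0.219 0.11 ] [0.639 0.322 0.124] [0.617 0.275 0.118]
0.125 54 [0.599 0.217 0.125] [0.64  0.325 0.14 ] [0.618 0.266 0.133]
0.14 47 [0.597 0.206 0.14 ] [0.64  0.338 0.155] [0.613 0.279 0.148]
0.155 136 [0.594 0.2   0.155] [0.646 0.345 0.17 ] [0.618 0.26  0.163]
0.17 180 [0.593 0.202 0.17 ] [0.646 0.343 0.185] [0.615 0.265 0.177]
0.185 167 [0.594 0.204 0.185] [0.646 0.338 0.2  ] [0.612 0.262 0.193]
0.2 216 [0.594 0.205 0.2  ] [0.643 0.334 0.215] [0.614 0.262 0.207]
0.215 69 [0.581 0.236 0.215] [0.632 0.29  0.23 ] [0.605 0.25  0.225]
```

```bash
python3 -m jog '{"translation":[[0,0,0.008],[0,0,0.008],[0,0,0.007],[0,0,0]],"rot":[[0,0,0],[0,0,0],[0,0,0],[0,0,0]],"gripper":[0.085,0.085,0.085,0.085]}'
cat > m.py <<'E'
from h import *
print(env.observe()["position"],env.observe()["clock"])
f=env.grab_frame("scene"); W=pts(f); cv2.imwrite("pics/s3.png",f["pixels"])
zo=np.load("scene0.npz")["z_map"]
m=(f["z_map"]<zo-.02)&(f["z_map"]>0)
P=W[m]; k=(np.hypot(P[:,0]-.62,P[:,1]-.275)<.12)&(P[:,2]<.16); P=P[k]
for z in np.arange(.03,.14,.01):
    q=P[(P[:,2]>z)&(P[:,2]<z+.01)]
    if len(q): print(round(z,3),len(q),q.min(0).round(3),q.max(0).round(3),q.mean(0).round(3))
cv2.imwrite("pics/m3.png",cv2.resize(f["pixels"][100:220,130:290],(640,480),interpolation=cv2.INTER_CUBIC))
E
python3 m.py
```

```text
clock: 3.95
position: [0.6188, 0.2751, 0.0402]
eef_rot: [[-0.976, -0.216, -0.002], [-0.216, 0.976, -0.001], [0.003, -0.001, -1.0]]
contact_force: [-0.2, -0.7, 0.4]
grip_width: 0.0853
[0.61879981 0.27506309 0.04024011] 3.95
0.08 15 [0.597 0.224 0.082] [0.624 0.32  0.09 ] [0.61  0.298 0.087]
0.09 41 [0.598 0.218 0.09 ] [0.635 0.328 0.1  ] [0.614 0.27  0.095]
0.1 41 [0.597 0.218 0.1  ] [0.637 0.328 0.109] [0.615 0.267 0.105]
0.11 41 [0.595 0.218 0.11 ] [0.635 0.326 0.12 ] [0.614 0.276 0.115]
0.12 37 [0.595 0.214 0.12 ] [0.628 0.338 0.13 ] [0.61  0.28  0.125]
0.13 106 [0.591 0.2   0.13 ] [0.645 0.345 0.14 ] [0.615 0.264 0.136]
0.14 120 [0.591 0.201 0.14 ] [0.648 0.344 0.15 ] [0.617 0.261 0.145]
```

View pics/m3.png

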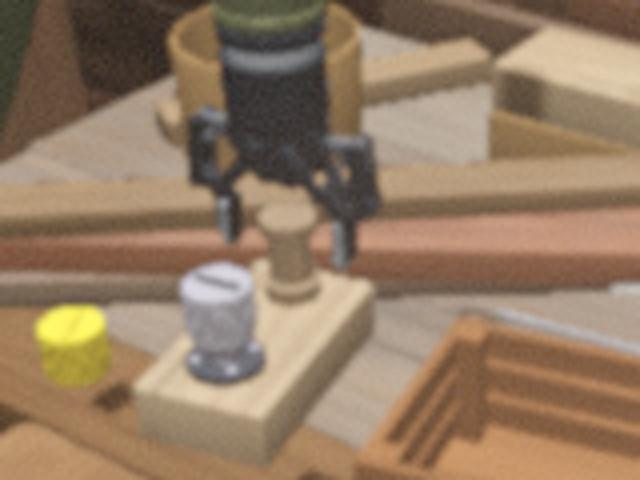

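```bash
python3 -m jog '{"translation":[[0,0,0.006],[0,0,0.005],[0,0,0],[0,0,0],[0,0,0],[0,0,0],[0,0,0],[0,0,0],[0,0,0],[0,0,0],[0,0,0],[0,0,0]],"rot":[[0,0,0],[0,0,0],[0,0,0],[0,0,0],[0,0,0],[0,0,0],[0,0,0],[0,0,0],[0,0,0],[0,0,0],[0,0,0],[0,0,0]],"gripper":[0.085,0.085,0.085,0,0,0,0,0,0,0,0,0]}'
python3 m.py
```

```text
clock: 5.2
position: [0.62, 0.2761, 0.0312]
eef_rot: [[-0.976, -0.216, 0.0], [-0.216, 0.976, 0.001], [-0.001, 0.0, -1.0]]
contact_force: [-0.8, 0.8, 3.6]
grip_width: 0.0364
[0.62001376 0.27608783 0.03120116] 5.2
0.06 5 [0.604 0.288 0.065] [0.61  0.294 0.069] [0.607 0.291 0.068]
0.07 23 [0.604 0.243 0.071] [0.629 0.302 0.08 ] [0.614 0.273 0.075]
0.08 29 [0.602 0.242 0.081] [0.632 0.303 0.09 ] [0.615 0.271 0.085]
0.09 25 [0.603 0.242 0.091] [0.633 0.302 0.1  ] [0.615 0.269 0.095]
0.1 24 [0.598 0.227 0.1  ] [0.62  0.316 0.11 ] [0.609 0.276 0.107]
0.11 82 [0.596 0.222 0.11 ] [0.644 0.324 0.12 ] [0.616 0.273 0.116]
0.12 74 [0.595 0.219 0.12 ] [0.639 0.328 0.13 ] [0.613 0.277 0.125]
0.13 103 [0.596 0.214 0.13 ] [0.643 0.331 0.14 ] [0.614 0.27  0.135]
0.14 94 [0.594 0.212 0.14 ] [0.643 0.332 0.15 ] [0.61  0.272 0.145]
```

View pics/m3.png

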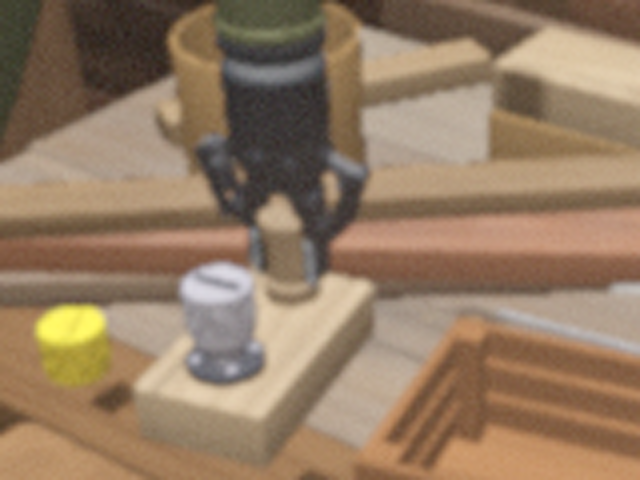

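```bash
python3 -m jog '{"translation":[[0,0,-0.005],[0,0,-0.015],[0,0,-0.03],[0,0,-0.03],[0,0,-0.02],[0.0132,-0.0246,0],[0.0132,-0.0246,0],[0.0132,-0.0246,0],[0.0132,-0.0246,0],[0.0132,-0.0246,0],[0.0132,-0.0246,0],[0.0132,-0.0246,0],[0.0132,-0.0246,0],[0.0132,-0.0246,0],[0.0132,-0.0246,0],[0,0,0],[0,0,0]],"rot":[[0,0,0],[0,0,0],[0,0,0],[0,0,0],[0,0,0],[0,0,0],[0,0,0],[0,0,0],[0,0,0],[0,0,0],[0,0,0],[0,0,0],[0,0,0],[0,0,0],[0,0,0],[0,0,0],[0,0,0]],"gripper":[0,0,0,0,0,0,0,0,0,0,0,0,0,0,0,0,0]}'
python3 - <<'E'
from h import *
f=env.grab_frame("scene"); W=pts(f)
zo=np.load("scene0.npz")["z_map"]
m=(f["z_map"]<zo-.02)&(f["z_map"]>0)
P=W[m]; k=(np.hypot(P[:,0]-.544,P[:,1]-.007)<.12)&(P[:,2]<.25); P=P[k]
for z in np.arange(.09,.25,.01):
    q=P[(P[:,2]>z)&(P[:,2]<z+.01)]
    if len(q): print(round(z,3),len(q),q.min(0).round(3),q.max(0).round(3),q.mean(0).round(3))
cv2.imwrite("pics/m4.png",cv2.resize(f["pixels"][100:280,130:370],(640,480),interpolation=cv2.INTER_CUBIC))
E
```

```text
clock: 6.95
position: [0.5443, 0.0063, 0.1316]
eef_rot: [[-0.977, -0.214, 0.001], [-0.214, 0.977, -0.0], [-0.001, -0.0, -1.0]]
contact_force: [0.4, -0.3, -0.9]
grip_width: 0.036
0.14 13 [ 0.521 -0.016  0.147] [0.547 0.014 0.15 ] [ 0.53  -0.004  0.149]
0.15 58 [ 0.522 -0.017  0.15 ] [0.547 0.019 0.16 ] [ 0.53  -0.003  0.155]
0.16 82 [ 0.523 -0.021  0.16 ] [0.546 0.027 0.17 ] [0.532 0.001 0.165]
0.17 89 [ 0.525 -0.027  0.17 ] [0.554 0.035 0.18 ] [0.534 0.001 0.175]
0.18 95 [ 0.527 -0.028  0.18 ] [0.552 0.035 0.19 ] [ 0.535 -0.001  0.185]
0.19 78 [ 0.525 -0.027  0.19 ] [0.557 0.035 0.2  ] [ 0.535 -0.001  0.194]
0.2 103 [ 0.523 -0.041  0.2  ] [0.545 0.049 0.21 ] [0.531 0.001 0.206]
0.21 251 [ 0.52  -0.047  0.21 ] [0.564 0.054 0.22 ] [0.537 0.004 0.215]
0.22 116 [ 0.519 -0.051  0.22 ] [0.564 0.056 0.23 ] [0.537 0.007 0.225]
0.23 141 [ 0.519 -0.055  0.23 ] [0.566 0.06  0.24 ] [0.536 0.002 0.235]
0.24 149 [ 0.517 -0.059  0.24 ] [0.563 0.065 0.25 ] [0.532 0.005 0.245]
```

View pics/m4.png

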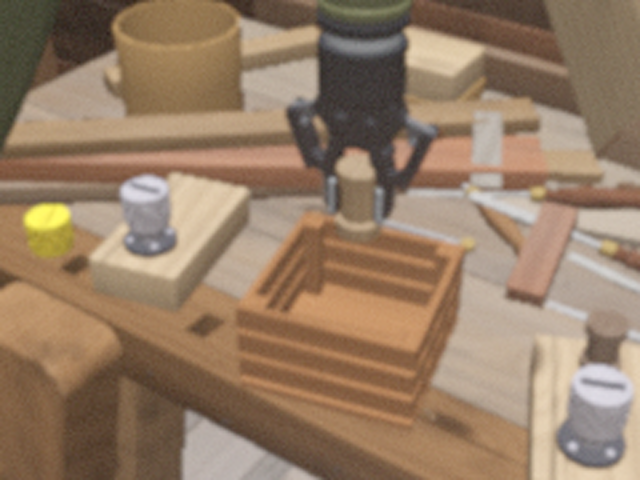

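```bash
python3 -m jog '{"translation":[[0,0,0.02],[0,0,0.03],[0,0,0.03],[0,0,0.02],[0,0,0.015],[0,0,0],[0,0,0],[0,0,0],[0,0,0],[0,0,0],[0,0,0],[0,0,0],[0,0,-0.02],[0,0,-0.03],[0,0,-0.04],[0,0,-0.04],[0,0,-0.01]],"rot":[[0,0,0],[0,0,0],[0,0,0],[0,0,0],[0,0,0],[0,0,0],[0,0,0],[0,0,0],[0,0,0],[0,0,0],[0,0,0],[0,0,0],[0,0,0],[0,0,0],[0,0,0],[0,0,0],[0,0,0]],"gripper":[0,0,0,0,0,0,0.085,0.085,0.085,0.085,0.085,0.085,0.085,0.085,0.085,0.085,0.085]}'
python3 - <<'E'
from h import *
f=env.grab_frame("scene"); W=pts(f)
for n in("tall_sleeve","crate"): print(n,[(np.round(d["at"],3).tolist(),round(d["p"],2)) for d in env.boxes_of("scene",n)])
R=Rd(12.5); 
for y in(12.5,60): print(y,turn(Rd(y)),go((.522,.2515,.17),Rd(y)))
print(env.observe()["joint_positions"])
cv2.imwrite("pics/m5.png",cv2.resize(f["pixels"][100:280,130:370],(640,480),interpolation=cv2.INTER_CUBIC))
E
```

```text
clock: 8.7
position: [0.5465, 0.0076, 0.1599]
eef_rot: [[-0.977, -0.215, 0.007], [-0.215, 0.977, 0.001], [-0.007, -0.0, -1.0]]
contact_force: [0.3, -0.7, 0.4]
grip_width: 0.0853
tall_sleeve [([0.534, 0.007, 0.071], 0.73)]
crate [([0.52, 0.002, 0.059], 0.97)]
12.5 [-0.0003  0.0005 -0.0013] [-0.0316  0.2437 -0.0141]
60 [-5.000e-04  3.000e-04 -8.303e-01] [-0.201   0.1413 -0.0141]
[ 0.15619346  0.6691186  -0.41979864  1.8526347   0.40195658  0.70365709
  1.29380387]
```

View pics/m5.png

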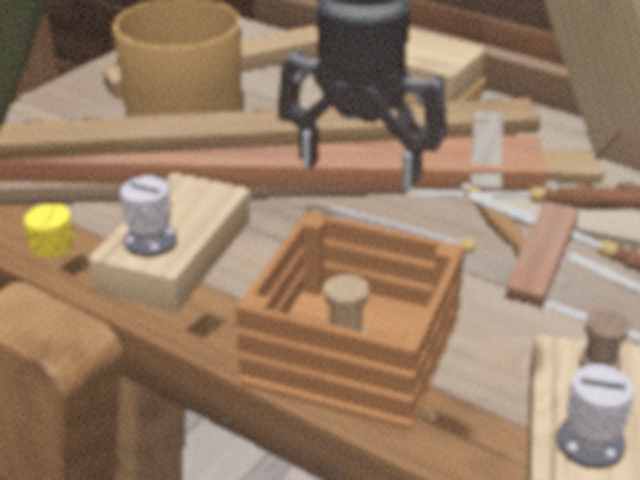

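```bash
python3 -m jog '{"translation":[[-0.0032,0.0244,0],[-0.0032,0.0244,0],[-0.0032,0.0244,0],[-0.0032,0.0244,0],[-0.0032,0.0244,0],[-0.0032,0.0244,0],[-0.0032,0.0244,0],[-0.0032,0.0244,0],[-0.0032,0.0244,0],[-0.0032,0.0244,0],[0,0,0],[0,0,0],[0,0,0],[0,0,0],[0,0,0],[0,0,0]],"rot":[[0,0,0],[0,0,0],[0,0,0],[0,0,0],[0,0,0],[0,0,0],[0,0,0],[0,0,0],[0,0,0],[0,0,0],[0,0,-0.13],[0,0,-0.13],[0,0,-0.13],[0,0,-0.13],[0,0,0],[0,0,0]],"gripper":[0.085,0.085,0.085,0.085,0.085,0.085,0.085,0.085,0.085,0.085,0.085,0.085,0.085,0.085,0.085,0.085]}'
cat > c.py <<'E'
from h import *
f=env.grab_frame("scene"); W=pts(f); s=env.observe()
print(s["joint_positions"].round(3) if hasattr(s["joint_positions"],"round") else s["joint_positions"],np.round(s["wrist_torque"],2),go((.522,.2515,.1)))
o=pts(dict(np.load("scene0.npz")))
zo=np.load("scene0.npz")["z_map"]
m=(f["z_map"]<zo-.02)&(f["z_map"]>0)
P=W[m]; k=(np.hypot(P[:,0]-.52,P[:,1]-.25)<.1)&(P[:,2]<.27); P=P[k]
for z in np.arange(.07,.27,.01):
    q=P[(P[:,2]>z)&(P[:,2]<z+.01)]
    if len(q)>2: print(round(z,3),len(q),q.min(0).round(3),q.max(0).round(3),q.mean(0).round(3))
cv2.imwrite("pics/m6.png",cv2.resize(f["pixels"][100:220,130:290],(640,480),interpolation=cv2.INTER_CUBIC))
E
python3 c.py
```

```text
clock: 10.45
position: [0.5218, 0.2517, 0.1543]
eef_rot: [[-0.742, -0.67, -0.003], [-0.67, 0.742, -0.001], [0.003, 0.001, -1.0]]
contact_force: [-0.2, 0.2, 0.6]
grip_width: 0.0849
[-0.225  0.731 -0.53   1.741  0.486  0.806  1.318] [-0.01  0.02 -0.02] [ 0.0001 -0.0003  0.0547]
0.19 4 [0.484 0.209 0.199] [0.548 0.282 0.2  ] [0.516 0.246 0.199]
0.2 33 [0.481 0.206 0.201] [0.554 0.288 0.21 ] [0.515 0.246 0.206]
0.21 36 [0.479 0.205 0.21 ] [0.553 0.289 0.219] [0.512 0.251 0.215]
0.22 46 [0.48  0.205 0.22 ] [0.562 0.288 0.23 ] [0.517 0.245 0.225]
0.23 39 [0.478 0.201 0.23 ] [0.559 0.29  0.24 ] [0.514 0.247 0.235]
0.24 100 [0.463 0.189 0.24 ] [0.563 0.297 0.25 ] [0.515 0.245 0.246]
0.25 130 [0.464 0.188 0.25 ] [0.579 0.304 0.26 ] [0.515 0.247 0.255]
0.26 186 [0.464 0.19  0.26 ] [0.577 0.301 0.27 ] [0.516 0.244 0.265]
```

```bash
python3 -m jog '{"translation":[[0,0,0],[0,0,0],[0,0,0],[0,0,0],[0,0,0],[0,0,0],[0,0,0.025],[0,0,0.025],[0,0,0.02],[0,0,0.015],[0,0,0.01],[0,0,0.01],[0,0,0.009],[0,0,0],[0,0,0]],"rot":[[0,0,0.13],[0,0,0.13],[0,0,0.13],[0,0,0.13],[0,0,0.13],[0,0,0.13],[0,0,0],[0,0,0],[0,0,0],[0,0,0],[0,0,0],[0,0,0],[0,0,0],[0,0,0],[0,0,0]],"gripper":[0.085,0.085,0.085,0.085,0.085,0.085,0.085,0.085,0.085,0.085,0.085,0.085,0.085,0.085,0.085]}'
python3 c.py
```

```text
clock: 12.0
position: [0.5228, 0.2524, 0.0421]
eef_rot: [[-0.999, 0.043, 0.0], [0.043, 0.999, 0.0], [-0.0, 0.0, -1.0]]
contact_force: [0.2, 0.4, -0.2]
grip_width: 0.0849
[-0.396  0.864 -0.231  1.819  0.372  0.5    0.651] [ 0.11  0.06 -0.03] [ 0.0009 -0.001  -0.0577]
0.08 11 [0.51  0.202 0.085] [0.524 0.298 0.09 ] [0.518 0.245 0.087]
0.09 45 [0.508 0.194 0.09 ] [0.536 0.308 0.1  ] [0.519 0.249 0.096]
0.1 48 [0.509 0.194 0.1  ] [0.535 0.308 0.11 ] [0.519 0.246 0.105]
0.11 51 [0.508 0.194 0.11 ] [0.536 0.302 0.12 ] [0.519 0.247 0.115]
0.12 40 [0.509 0.194 0.12 ] [0.534 0.315 0.13 ] [0.518 0.263 0.125]
0.13 78 [0.505 0.176 0.13 ] [0.534 0.321 0.14 ] [0.515 0.24  0.136]
0.14 118 [0.504 0.176 0.14 ] [0.534 0.324 0.15 ] [0.517 0.237 0.145]
0.15 129 [0.501 0.178 0.15 ] [0.536 0.321 0.16 ] [0.514 0.24  0.155]
0.16 114 [0.502 0.179 0.16 ] [0.533 0.322 0.17 ] [0.513 0.237 0.165]
0.17 162 [0.501 0.18  0.17 ] [0.533 0.32  0.18 ] [0.512 0.24  0.175]
0.18 139 [0.506 0.182 0.18 ] [0.533 0.319 0.19 ] [0.516 0.225 0.186]
0.19 35 [0.489 0.188 0.19 ] [0.53  0.311 0.2  ] [0.515 0.219 0.195]
0.2 86 [0.484 0.213 0.2  ] [0.542 0.269 0.21 ] [0.503 0.228 0.206]
0.21 107 [0.484 0.212 0.21 ] [0.547 0.275 0.22 ] [0.502 0.231 0.215]
0.22 102 [0.484 0.211 0.22 ] [0.54  0.269 0.23 ] [0.502 0.23  0.225]
0.23 108 [0.484 0.212 0.23 ] [0.54  0.272 0.24 ] [0.503 0.229 0.235]
0.24 150 [0.483 0.212 0.24 ] [0.551 0.278 0.25 ] [0.505 0.234 0.245]
0.25 69 [0.486 0.216 0.25 ] [0.535 0.267 0.26 ] [0.503 0.233 0.254]
0.26 120 [0.483 0.212 0.26 ] [0.546 0.277 0.27 ] [0.503 0.23  0.266]
```

View pics/m6.png

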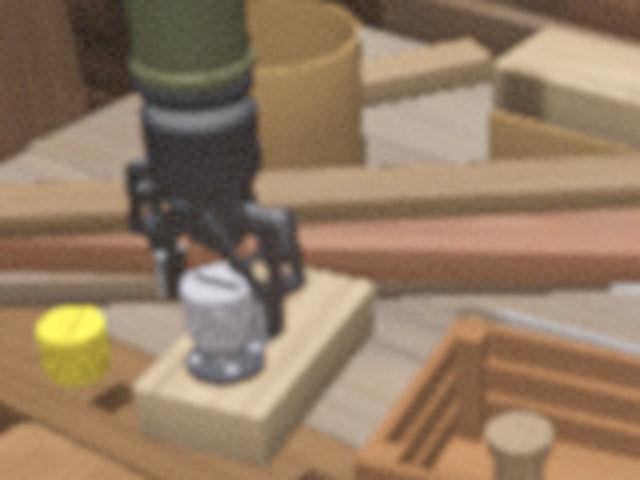

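```bash
python3 -m jog '{"translation":[[0,0,0],[0,0,0],[0,0,0],[0,0,0],[0,0,0],[0,0,0],[0,0,0],[0,0,0]],"rot":[[0,0,0],[0,0,0],[0,0,0],[0,0,0],[0,0,0],[0,0,0],[0,0,0],[0,0,0]],"gripper":[0,0,0,0,0,0,0,0]}'
python3 c.py | head -4; python3 -m jog '{"translation":[[0,0,0],[0,0,0],[0,0,0],[0,0,0]],"rot":[[0,0,0.05],[0,0,0.06],[0,0,0.06],[0,0,0]],"gripper":[0,0,0,0]}'
python3 -c "
from h import *
s=env.observe();print(s['wrist_torque'],s['joint_positions'],s['effort'])"
```

```text
clock: 12.85
position: [0.5229, 0.2526, 0.0426]
eef_rot: [[-0.999, 0.043, 0.001], [0.043, 0.999, 0.001], [-0.001, 0.001, -1.0]]
contact_force: [-1.0, -0.6, 6.6]
grip_width: 0.0473
[-0.396  0.864 -0.232  1.819  0.372  0.501  0.651] [-0.11  0.17  0.  ] [ 0.0009 -0.001  -0.0574]
0.07 5 [0.512 0.219 0.075] [0.53  0.225 0.079] [0.518 0.222 0.077]
0.08 12 [0.513 0.213 0.082] [0.526 0.282 0.089] [0.519 0.226 0.087]
0.09 19 [0.513 0.213 0.09 ] [0.527 0.291 0.099] [0.519 0.237 0.095]
clock: 13.3
position: [0.5223, 0.2528, 0.0426]
eef_rot: [[-0.977, 0.212, 0.0], [0.212, 0.977, 0.001], [-0.0, 0.001, -1.0]]
contact_force: [-1.7, 0.4, 7.1]
grip_width: 0.047
[ 0.10646629  0.29370471 -0.03000999] [-0.42062408  0.86080917 -0.18933468  1.82074329  0.30827644  0.48820876
  0.53830638] [  0.41168245 -51.2726748   -0.5477372   -9.20274675   0.12064161
  -0.36907495  -0.22692924]
```

```bash
python3 -m jog '{"translation":[[0,0,0],[0,0,0],[0,0,0],[0,0,0],[0,0,0]],"rot":[[0,0,0.14],[0,0,0.14],[0,0,0.14],[0,0,0.14],[0,0,0]],"gripper":[0,0,0,0,0]}'
python3 - <<'E'
from h import *
s=env.observe();print(s['wrist_torque'],s['joint_positions'])
for n in ("scene0",None):
    f=env.grab_frame("scene") if n is None else dict(np.load(n+".npz"))
    cv2.imwrite(f"pics/r_{n}.png",cv2.resize(f["pixels"][150:200,165:225],(400,333),interpolation=cv2.INTER_CUBIC))
cv2.imwrite("pics/m7.png",np.hstack([cv2.imread("pics/r_scene0.png"),cv2.imread("pics/r_None.png")]))
E
```

```text
clock: 13.8
position: [0.5225, 0.2537, 0.0426]
eef_rot: [[-0.715, 0.699, 0.001], [0.699, 0.715, 0.002], [0.001, 0.002, -1.0]]
contact_force: [-1.7, 1.7, 5.9]
grip_width: 0.0472
[0.29503628 0.21738563 0.00657406] [-0.49931559  0.85739666 -0.05459472  1.8244668   0.09076908  0.46068286
  0.17977758]
```

View pics/m7.png

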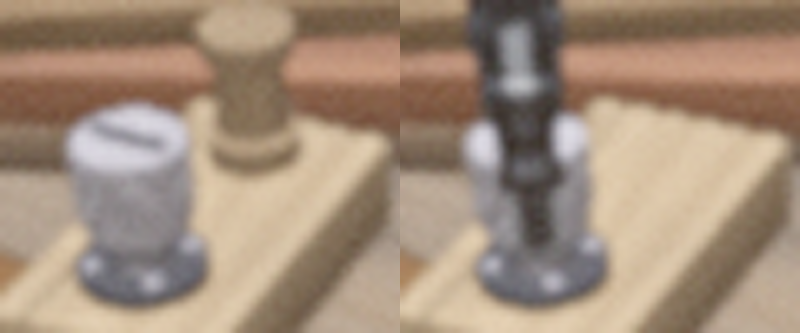

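```bash
python3 -m jog '{"translation":[[0,0,0],[0,0,0],[0,0,0],[0,0,0],[0,0,0]],"rot":[[0,0,0.14],[0,0,0.14],[0,0,0.14],[0,0,0.14],[0,0,0]],"gripper":[0,0,0,0,0]}'
python3 -c "
from h import *
s=env.observe();print(s['wrist_torque'],s['joint_positions'])"
python3 -m jog '{"translation":[[0,0,-0.002],[0,0,-0.002],[0,0,0]],"rot":[[0,0,0],[0,0,0],[0,0,0]],"gripper":[0,0,0]}'
```

```text
clock: 14.35
position: [0.5232, 0.254, 0.0426]
eef_rot: [[-0.236, 0.972, 0.002], [0.972, 0.236, 0.002], [0.001, 0.002, -1.0]]
contact_force: [-0.1, 3.3, 5.8]
grip_width: 0.0475
[0.46034958 0.03412961 0.04838871] [-0.5744908   0.86179699  0.07614631  1.82761371 -0.13341436  0.45447344
 -0.166331  ]
clock: 14.65
position: [0.5225, 0.2516, 0.0458]
eef_rot: [[-0.237, 0.972, -0.001], [0.972, 0.237, -0.001], [-0.0, -0.001, -1.0]]
contact_force: [0.8, -0.3, -1.0]
grip_width: 0.047
```

```bash
python3 -m jog '{"translation":[[0,0,-0.004],[0,0,-0.006],[0,0,-0.008],[0,0,-0.01],[0,0,-0.01],[0,0,-0.008],[0,0,-0.005],[0,0,0],[0,0,0],[0,0,0]],"rot":[[0,0,0],[0,0,0],[0,0,0],[0,0,0],[0,0,0],[0,0,0],[0,0,0],[0,0,0],[0,0,0],[0,0,0]],"gripper":[0,0,0,0,0,0,0,0,0,0]}'
python3 - <<'E'
from h import *
f=env.grab_frame("scene"); W=pts(f); s=env.observe(); print(s["contact_force"],s["qvel"])
cv2.imwrite("pics/m8.png",cv2.resize(f["pixels"][100:280,130:370],(640,480),interpolation=cv2.INTER_CUBIC))
for n in("cap_a","spindle_top_a"): print(n,[(np.round(d["at"],3).tolist(),round(d["p"],2)) for d in env.boxes_of("scene",n)])
E
```

```text
clock: 15.65
position: [0.5222, 0.2521, 0.0965]
eef_rot: [[-0.236, 0.972, -0.001], [0.972, 0.236, -0.0], [-0.0, -0.001, -1.0]]
contact_force: [-0.3, -0.0, -1.5]
grip_width: 0.047
[-0.1191343  -0.18409042 -0.74838362] [-2.02361816e-04  3.48441570e-04 -3.04658645e-04 -1.04588669e-03
  1.32306428e-03 -8.12221419e-04  4.03975191e-05]
cap_a [([0.494, 0.378, 0.028], 0.81), ([0.499, -0.251, 0.112], 0.72), ([0.519, 0.233, 0.158], 0.68)]
spindle_top_a [([0.514, 0.244, 0.057], 0.83), ([0.505, -0.252, 0.058], 0.82)]
```

View pics/m8.png

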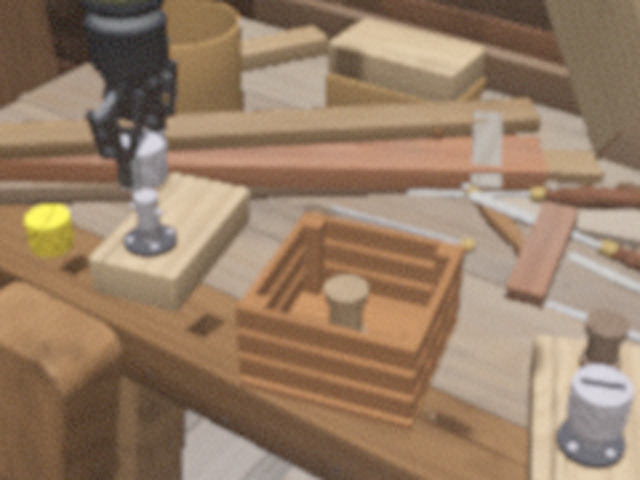

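```bash
python3 -m jog '{"translation":[[0,0,-0.004],[0,0,-0.004],[0,0,0],[0,0,0],[0,0,0],[0,0,0]],"rot":[[0,0,0],[0,0,0],[0,0,0],[0,0,0],[0,0,0],[0,0,0]],"gripper":[0,0,0,0,0,0]}'
python3 - <<'E'
from h import *
f=env.grab_frame("scene"); W=pts(f).reshape(-1,3)
P=W[(np.hypot(W[:,0]-.518,W[:,1]-.249)<.028)&(W[:,2]>.06)&(W[:,2]<.19)]
for z in np.arange(.06,.19,.01):
    q=P[(P[:,2]>z)&(P[:,2]<z+.01)]
    if len(q): print(round(z,3),len(q),q.mean(0).round(3),np.ptp(q,0).round(3))
s=env.observe(); print(s["position"],np.max(np.abs(s["qvel"])),s["grip_width"],s["contact_force"],env.job_done())
E
```

```text
clock: 16.4
position: [0.5225, 0.2522, 0.1048]
eef_rot: [[-0.236, 0.972, -0.0], [0.972, 0.236, -0.0], [0.0, -0.0, -1.0]]
contact_force: [-1.1, 0.9, -0.6]
grip_width: 0.0471
0.06 27 [0.516 0.246 0.065] [0.022 0.017 0.008]
0.07 28 [0.516 0.246 0.075] [0.02  0.024 0.009]
0.08 31 [0.517 0.247 0.086] [0.023 0.04  0.009]
0.09 28 [0.517 0.246 0.094] [0.019 0.033 0.009]
0.1 44 [0.52  0.25  0.104] [0.024 0.023 0.007]
0.13 16 [0.515 0.234 0.138] [0.046 0.025 0.004]
0.14 38 [0.511 0.232 0.145] [0.045 0.021 0.009]
0.15 49 [0.513 0.232 0.155] [0.046 0.013 0.01 ]
0.16 48 [0.512 0.232 0.165] [0.044 0.013 0.01 ]
0.17 95 [0.523 0.243 0.175] [0.053 0.046 0.009]
0.18 7 [0.498 0.234 0.186] [0.01  0.007 0.008]
the job is handed in; nothing more can be done
[0.52251263 0.25224752 0.10477505] 0.0018073359397568897 0.0474792808251739 [-0.70977201  0.07368115 -1.76399909] None
```

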